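Calibrate a tilt sensor: tilt the sensor tub to the needle, log it, level it

ROBOT

A 6-joint arm with a two-finger parallel gripper is mounted at the origin on the work surface. World frame = base frame: x ahead of the robot, y to its left, z up, the work surface at z = 0. Lengths are in m, angles in rad, forces in N, time in s.
With the tool pointing down it reaches from about 0.425 to 0.95 m from the base axis. Payload 14.7 kg.
Tool frame: the origin (TCP) lies between the finger pads; the fingertips stand 17 mm ahead of it and the grasp point (between the pads) lies 2 mm behind it (bot.tips_ahead is the z of the fingertips in the tool frame, in m); z points along the fingers, y is the line along which they close (so a half turn about z gives the same grasp; the last joint's range is limited). The gripper opens to 85 mm and grips with 20 to 120 N. Pads are 22 mm wide; open, the fingers measure 114 mm over their backs; the gripper's body (76 mm by 85 mm) begins 54 mm behind the grasp point. The pads swing forward as they close: fully open they stand 13 mm farther back than shut.
Start: joints at [1.284, 0.48, 1.596, -0, 1.065, -0.047], TCP at [0.154, 0.631, 0.217] pointing down, gripper open.
Joint ranges: [-2.75, 2.75], [-0.82, 2.05], [0.23, 2.67], [-1.56, 4.7], [0.09, 2.69], [-2.92, 2.92]. Speed limits (rad/s): [1.89, 1.89, 2.39, 3.01, 3.01, 3.01].

INTERFACE

Orientations are given as a rotation vector (axis times angle).
In Python, from rig import sensors, optics, job, bot gives the robot as it stands.
- The arm moves only by the tool step_arm, never from a script. Its argument "commands" is text: rows parted by semicolons, each of 7 numbers parted by spaces: the shift along the tool's x, y, z as a fraction of full scale, then the turn, a rotation vector about the tool's x, y, z as a fraction of full scale, then the gripper command: -1 is fully open, 1 is shut, values between are in proportion. A call has 1 to 12 rows; each row is the pose to reach, as a shift and turn from the pose commanded when the call began, along the tool's axes at that moment; what a row does not reach only later rows make up. Full scale, the value 1, is 400 mm for a shift and 90 degrees for a turn. A row lasts 1/8 s, in which the tool goes at most 62.5 mm and 10.7 degrees, less where a joint would pass 70% of its speed; a pose out of reach is approached as far as the arm can. A call with a number of a shift or a turn outside -1 to 1 is refused whole. A call with a gripper value outside its range is refused whole. The fingers move at their own pace and stop on an object; the grip force is fixed at half the most. Time passes only in rows, so rows that repeat a pose let the fingers close. It gives the time, the measured TCP pose, the force, the opening and the grip force at its end, in the units of the state.
- sensors.read_state(): the state, without advancing time (a new reading comes with each control period).
- optics.read_camera(name): name is "scene" or "top" or "wrist"; returns a dict with "img" (400x640x3 uint8, red, green, blue), "depth" (400x640 float32, m along the optical axis (not along the pixel's ray), 0 where there is no reading), "fx", "fy", "cx", "cy" (pixels), "k1" (the pictures are not rectified: a ray, as slopes to the right and down, at radius r is drawn at 1 + k1 r^2 times it, then the intrinsics apply), "eye" and "orientation" of the camera in the world. Camera axes: x right, y down, z forward; pixel columns grow to the right and rows downward; lengths in m; the calibration is good to about 2 mm. A picture is of the moment at which its call begins.
- job.hand_in(): hands the job in; it is judged then, once.
The state is a dict: "time": time; "joint_positions": joint angles; "qd": joint speeds; "effort": joint torques, N m; "eef_pos": TCP position; "tcp_rot": TCP orientation; "contact_force": force on the tool from outside, world axes, zero at the start; "ft_torque": the same for the moment, N m; "opening": finger opening in m; "grip_force": force on a finger pad.
Only numpy, scipy, OpenCV 4.12 (cv2) and the standard library are available. Lean on these libraries where they do the work, as an engineer would, in place of code of your own. Each camera call takes 0.05 s, during which the arm holds its last target. There are 200 camera calls.

TASK

Tilt the sensor tub in its cradle until its pointer lines up with the thin needle on the dial, and let go so that it stays there. Then press the plunger of the logger under the riser fully down to its stop to log the reading, let it spring back, and return the tub level. Do not shift the needle, bump the model robot arm or the riser, or disturb the mug, mouse and screwdriver.

Things in the scene. Friction and masses are not known exactly. Their poses are not given: they have to be found in the camera images.
- tub (a joint): tilt of the grey open sensor tub (110 x 80 x 48 mm, a green circuit board on its floor) about its level axle, which runs along the cradle's x axis between two aluminium posts, 115 mm above the table. rad, 0 = level; positive raises the tub's +y side and swings its handle bar and pointer towards the cradle's -y side. Range -1 to 1. A stiff friction hinge (about 2 to 3 N at the handle bar): it stays where it is left. Starts within 0.03 of level.
- needle (a joint): angle of the thin dark needle (92 mm long, small round disc at its tip) on the far (+x) face of the cradle's white dial, same axle and sign as the tub: 0 = straight up. The tub agrees with it when the two joint values are equal. It marks the angle wanted, somewhere from 0.35 to 0.8 rad, and turns if it is pushed.
- trunnion (a point): point on the tub's axle, midway between the posts, 115 mm above the table. Axes are the cradle's: x along the axle towards the dial, z up. The cradle is fixed: black base 200 x 130 x 12 mm (x from -95 to +105 mm), posts 10 mm thick and 50 mm wide at x = -72 and +72 mm up to 133 mm above the table, round dial of radius 72 mm at x = 77 to 81 mm centred on the axle; the needle lies at x = 84 to 87 mm, the tub's broad black pointer (60 mm long) just beyond it.
- tub_bar (a point): middle of the tub's handle: a round steel bar, 14 mm in diameter, parallel to the axle and 75 mm from it (straight above it when level), 100 mm clear between two aluminium straps 18 mm wide that stand on the tub's ends. The tub's open rim is 8 mm above the axle, so there is about 60 mm free under the bar. Axes are the tub's: x along the bar, z from axle to bar. The bar can turn between the fingers that hold it.
- needle_tip (a point): centre of the disc (14 mm across) at the needle's tip, 88 mm from the axle. Axes are the needle's: x along the axle, z along the needle.
- plunger (a joint): travel of the logger's spring plunger, m: 0 = up, 0.012 = fully down at its stop. The spring takes 2 N to start and about 6.5 N at the stop. It springs back when released.
- plunger_top (a point): centre of the top face of the plunger's round black head (36 mm across, 8 mm thick), 90 mm above the table when up. Its z axis points out of the face, along the plunger, and leans 40 degrees from vertical towards the logger's front (-x); y is level. The riser's front edge overhangs the head (10 mm behind this point, 90 mm above it), so the plunger cannot be reached from straight above.
- logger: fixed white logger; origin on the table straight below the plunger's head, front to -x, z up. Housing 110 mm wide (y), up to 108 mm high, with a 40 degree sloped front, from x = -28 to +140 mm.
- riser: fixed wooden desk riser over the logger, with the same origin and axes as the logger: board 250 mm wide (y), x = 10 to 220 mm, underside 180 mm and top 196 mm above the table, on two side panels 12 mm thick at y = -119 and +119 mm that begin at x = 60 mm. A black network box 30 mm high stands on the board from x = 95 mm on.
- model_arm: fixed bystander: small black model robot arm, up to 242 mm tall, on a black plate 130 x 120 mm with four steel feet; origin under the plate's centre on the table. Its links stay within 72 mm of the origin's vertical axis. It stands between cradle and logger.
- mug_mid (a point): bystander: white mug, 80 mm across and 90 mm high, handle to its +y; point at its centre, half-way up. Loose.
- mouse_mid (a point): bystander: black computer mouse, 100 x 58 x 30 mm, in front of the logger; point at its centre. Loose.
- screwdriver_grip (a point): bystander: screwdriver, 170 mm long, lying in front of the cradle; point at its handle. Loose.

How it is judged:
By the outcome, as a careful person would: the job done as asked, in the order asked, and still so for the second after the job is handed in, with the robot touching nothing.
It also fails if it takes over 61 s, if anything falls off the work surface, if the arm or the gripper's body presses on something with over 40 N, if the wrist force passes 120 N, or if a joint passes its speed limit or range.

## Working session

There is one attempt and no reset: what is moved stays moved. The work goes in short steps, Python scripts to look and compute and a tool call to move; the robot and the scene stay as the last step left them, time stands still between calls to the robot, and variables do not carry over. Pictures are saved under pics/ and viewed, at most 10 in all, crops included, and the job is handed in when it is done.

Besides the shell and the picture viewer there is one more tool, called after "Call:" as name(argument=value, ...) on one line, values as JSON. step_arm: Moves the arm, as the interface text tells. Its arguments: {"type":"object","properties":{"commands":{"type":"string"}},"required":["commands"]}

```bash
mkdir -p pics; ls; python3 - <<'E'
from rig import sensors,optics
import cv2,numpy as np
for n in("scene","top"):
    c=optics.read_camera(n);np.savez(f"pics/{n}0.npz",**{k:np.array(v) for k,v in c.items()})
    cv2.imwrite(f"pics/{n}0.png",c["img"][:,:,::-1]);print(n,c["fx"],c["cx"],c["cy"],c["k1"],c["eye"],c["orientation"])
s=sensors.read_state();print(s)
E
```

```text
pics
scene 383.7044603209317 323.96144092214615 202.3254904865359 -0.05058218973778132 [ 0.94548704 -0.06994917  0.83461044] [-2.04034658 -1.75136046  0.48326911]
top 474.8198659713711 316.7733573005809 204.47623242892084 -0.06218516005576299 [ 0.35670922 -0.02369541  1.06995437] [-2.11385366  2.15486986 -0.14697151]
{'time': 0.1, 'joint_positions': array([ 1.28442323e+00,  4.80775610e-01,  1.59678453e+00, -1.23957309e-05,
        1.06513197e+00, -4.65939846e-02]), 'qd': array([ 0.00058456, -0.00100393, -0.00307374,  0.00032595, -0.0021251 ,
       -0.00018176]), 'effort': array([ 9.15176242e-04, -9.52249789e+01, -4.31042969e+01, -1.14171173e-04,
        5.00691676e-03,  9.80070809e-05]), 'eef_pos': array([0.15423912, 0.6310419 , 0.21624219]), 'tcp_rot': array([-3.75712570e-01, -3.11887223e+00,  1.70586956e-03]), 'contact_force': array([0.04359091, 0.20118019, 0.02776903]), 'ft_torque': array([-0.02924679,  0.0051198 , -0.00490646]), 'grip_force': 0.0, 'opening': 0.08563520826235087}
```

View pics/scene0.png

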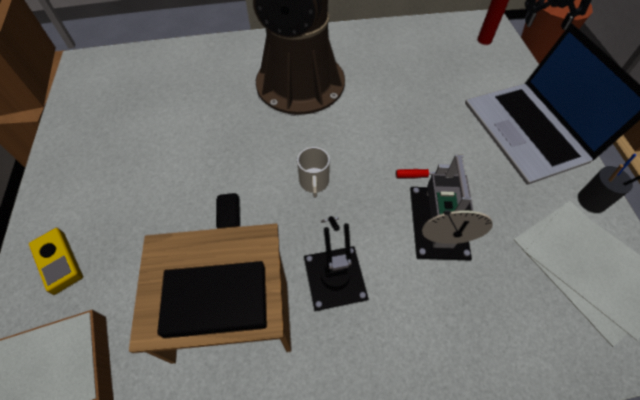

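View pics/top0.png

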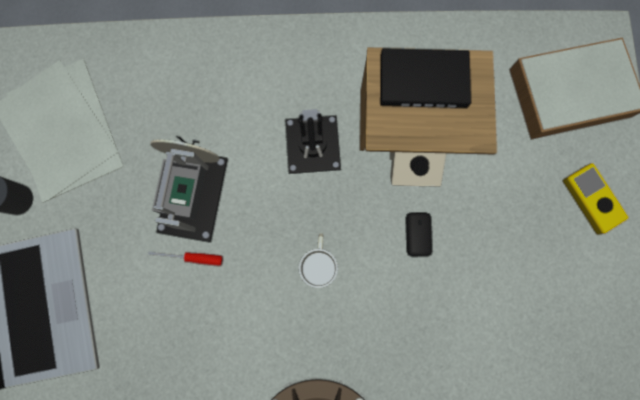

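```bash
cat >h.py <<'E'
import numpy as np,cv2
from scipy.spatial.transform import Rotation as R
def K(c): return np.array([[c["fx"],0,c["cx"]],[0,c["fy"],c["cy"]],[0,0,1.]]),np.array([float(c["k1"]),0,0,0])
def rays(c,uv):
    k,d=K(c);p=cv2.undistortPoints(np.float64(uv).reshape(-1,1,2),k,d)[:,0]
    return np.c_[p,np.ones(len(p))]@R.from_rotvec(c["orientation"]).as_matrix().T
def plane(c,uv,n,o):
    r=rays(c,uv);return c["eye"]+r*(((np.array(o)-c["eye"])@n)/(r@n))[:,None]
def proj(c,P):
    k,d=K(c);q=(np.atleast_2d(P)-c["eye"])@R.from_rotvec(c["orientation"]).as_matrix()
    return cv2.projectPoints(q,np.zeros(3),np.zeros(3),k,d)[0][:,0]
def cloud(c):
    v,u=np.mgrid[:400,:640];r=rays(c,np.c_[u.ravel(),v.ravel()])
    return (c["eye"]+r*c["depth"].reshape(-1,1)).reshape(400,640,3)
def load(n): return dict(np.load(f"pics/{n}.npz"))
E
python3 - <<'E'
from h import *
s=load("scene0");t=load("top0")
print("tcp px",proj(t,[.154,.631,.217]),proj(s,[.154,.631,.217]))
for n,c in(("s",s),("t",t)):
    P=cloud(c);hsv=cv2.cvtColor(c["img"],cv2.COLOR_RGB2HSV);print(n,"table z",np.median(P[300:,350:450,2] if n=="t" else P[60:100,400:450,2]))
    ok=(c["depth"]>0)
    m=ok&(hsv[...,2]<60)&(P[...,2]>.004)&(P[...,2]<.022)
    for nm,(y0,y1) in dict(cradle=(.15,.45),arm=(-.1,.13)).items():
        q=P[m&(P[...,1]>y0)&(P[...,1]<y1)&(P[...,0]>.25)&(P[...,0]<.62)];r=cv2.minAreaRect(np.float32(q[:,:2]*1000));print(nm,len(q),r)
    m=ok&(abs(P[...,2]-.196)<.008)&(P[...,1]<-.05)&(hsv[...,2]>60)
    print("riser",cv2.minAreaRect(np.float32(P[m][:,:2]*1000)),np.median(P[m][:,2]))
    m=ok&(abs(P[...,2]-.19)<.012)&(P[...,1]>.15)&(P[...,1]<.45)&(P[...,0]<.6)&(P[...,0]>.2)
    print("bar",m.sum(),cv2.minAreaRect(np.float32(P[m][:,:2]*1000)))
P=cloud(t);hsv=cv2.cvtColor(t["img"],cv2.COLOR_RGB2HSV)
m=(hsv[...,2]<70);m[:150]=0;m[185:]=0;m[:,:395]=0;m[:,445:]=0
ys,xs=np.nonzero(m);print("plunger px",xs.mean(),ys.mean(),len(xs),np.median(P[m],0),plane(t,[[xs.mean(),ys.mean()]],np.array([0,0,1.]),[0,0,.09]))
for nm,uv,z in(("mug",(318,268),.09),("mouse",(419,234),.03),("sd",(204,259),.02)):print(nm,plane(t,[uv],np.array([0,0,1.]),[0,0,z]))
a=cv2.resize(s["img"][140:270,380:510],None,fx=4.5,fy=4.5,interpolation=cv2.INTER_CUBIC)
cv2.imwrite("pics/crop1.png",a[:,:,::-1])
E
```

```text
tcp px [[-33.34973443 393.57567993]] [[539.7574412   34.77140683]]
s table z -0.0006276206535495987
cradle 928 ((539.36279296875, 275.49853515625), (127.54176330566406, 176.22946166992188), 81.93016815185547)
arm 0 ((0.0, 0.0), (0.0, 0.0), 0.0)
riser ((398.33575439453125, -219.55902099609375), (251.46878051757812, 807.3737182617188), 87.17511749267578) 0.19498623169801105
bar 315 ((546.7778930664062, 279.360107421875), (16.420331954956055, 109.90498352050781), 78.98662567138672)
t table z 0.0008534326424112226
cradle 1702 ((541.1595458984375, 276.8316650390625), (124.86772918701172, 179.3584747314453), 79.11370086669922)
arm 0 ((0.0, 0.0), (0.0, 0.0), 0.0)
riser ((694.9835205078125, -235.6111297607422), (251.45623779296875, 211.81069946289062), 87.17259979248047) 0.19681380841015395
bar 479 ((544.615478515625, 279.0098571777344), (18.819177627563477, 111.13411712646484), 79.37567901611328)
plunger px 419.3721804511278 165.1315789473684 266 [ 0.5868296  -0.2276062   0.08935784] [[ 0.58790171 -0.22804201  0.09      ]]
mug [[ 0.37648836 -0.00973314  0.09      ]]
mouse [[ 0.44731732 -0.23182014  0.03      ]]
sd [[0.40183789 0.24365899 0.02      ]]
```

View pics/crop1.png

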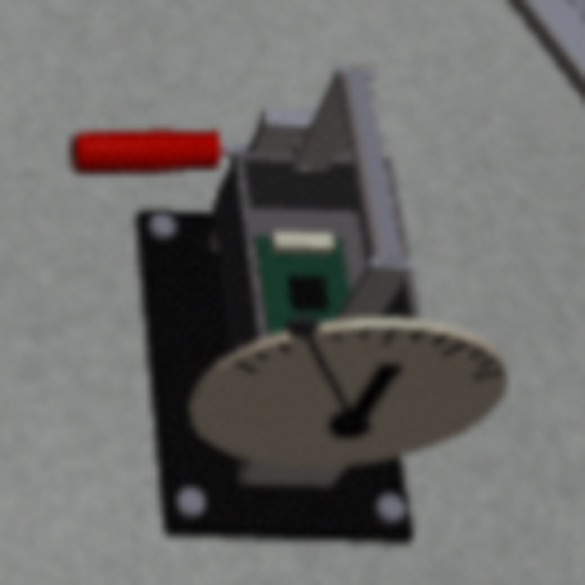

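```bash
cat >>h.py <<'E'
def rotm(xa,za):
    z=np.array(za,float);z/=np.linalg.norm(z);x=np.array(xa,float);x-=z*(x@z);x/=np.linalg.norm(x);return np.c_[x,np.cross(z,x),z]
def cmd(s,p,Rm=None):
    R0=R.from_rotvec(s["tcp_rot"]).as_matrix();d=R0.T@(np.array(p)-s["eef_pos"])/.4
    w=np.zeros(3) if Rm is None else R.from_matrix(R0.T@Rm).as_rotvec()/(np.pi/2)
    return np.r_[d,w].round(4)
YC=np.radians(-10.8);CX=np.array([np.cos(YC),np.sin(YC),0]);CY=np.array([-CX[1],CX[0],0]);CZ=np.array([0,0,1.])
T=np.array([.5455,.279,.115])
RG=rotm(-CX,-CZ)
E
python3 - <<'E'
from h import *
from rig import sensors
s=sensors.read_state();print(cmd(s,s["eef_pos"]+[0,0,.1]),cmd(s,[.545,.279,.33],RG))
c=load("scene0")
for nm,uvs,x in(("needle",((457.4,234.05),(447.0,212.6)),.0855),("pointer",((457.4,234.05),(466.3,222.5)),.09)):
    q=plane(c,uvs,CX,T+CX*x)-T;l=np.c_[q@CX,q@CY,q@CZ];d=l[1]-l[0];print(nm,l.round(4),np.linalg.norm(d),np.arctan2(-l[1,1],l[1,2]),np.arctan2(-d[1],d[2]))
E
```

```text
[ 0.     -0.0003 -0.25    0.      0.      0.    ] [-1.158e+00 -6.232e-01 -2.838e-01 -7.000e-04 -0.000e+00 -3.260e-02]
needle [[ 0.0855  0.0068 -0.016 ]
 [ 0.0855 -0.0408  0.0745]] 0.10229314757063251 0.5013227794266182 0.484251263273374
pointer [[ 0.09    0.0035 -0.0071]
 [ 0.09    0.0057  0.0451]] 0.05229439479286997 -0.1254715695920971 -0.042298128119353615
```

Call:
step_arm(commands="-0.1 -0.05 -0.25 0 0 0 -1;-0.98 -0.53 -0.28 0 0 -0.03 -1;-0.98 -0.53 -0.28 0 0 -0.03 -1;-0.98 -0.53 -0.28 0 0 -0.03 -1;-0.98 -0.53 -0.28 0 0 -0.03 -1;-0.98 -0.53 -0.28 0 0 -0.03 -1;-0.98 -0.53 -0.28 0 0 -0.03 -1;-0.98 -0.53 -0.28 0 0 -0.03 -1;-0.98 -0.53 -0.28 0 0 -0.03 -1;-0.98 -0.53 -0.28 0 0 -0.03 -1")

```text
time: 1.35
eef_pos: [0.4844, 0.3323, 0.3284]
tcp_rot: [-0.303, -3.126, 0.0]
contact_force: [-0.6, -0.9, -0.1]
opening: 0.0856
grip_force: 0.0
```

```bash
python3 - <<'E'
from h import *
from rig import sensors,optics
s=sensors.read_state();print(s["time"],s["eef_pos"],s["joint_positions"].round(2),cmd(s,[.545,.279,.30],RG))
c=optics.read_camera("wrist");np.savez("pics/w1.npz",**{k:np.array(v) for k,v in c.items()});cv2.imwrite("pics/w1.png",c["img"][:,:,::-1])
R0=R.from_rotvec(s["tcp_rot"]).as_matrix()
print("cam in tool",R0.T@(c["eye"]-s["eef_pos"]),(R0.T@R.from_rotvec(c["orientation"]).as_matrix()).round(2))
E
```

```text
1.35 [0.4844217  0.33230634 0.32840873] [ 0.55  0.3   1.6   0.    1.25 -0.83] [-0.1743 -0.1017  0.0709 -0.0002 -0.0005 -0.0031]
cam in tool [ 0.07677174 -0.00133199 -0.15735611] [[-0.   -0.95 -0.3 ]
 [ 1.   -0.   -0.  ]
 [ 0.   -0.3   0.95]]
```

View pics/w1.png

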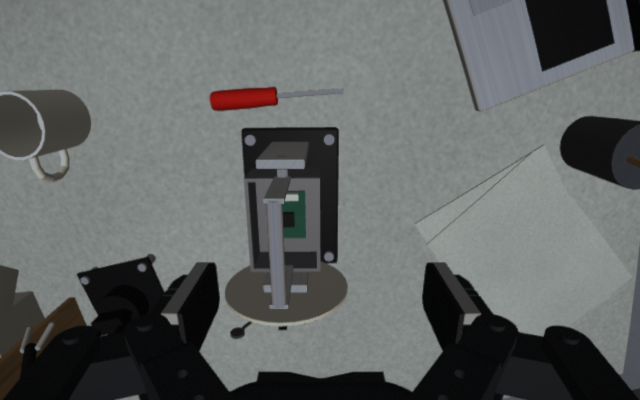

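```bash
python3 - <<'E'
from h import *
c=load("w1");P=cloud(c);ok=c["depth"]>0;v=c["img"].max(2)
rel=P-T;L=np.stack([rel@CX,rel@CY,rel@CZ],-1)
m=ok&(abs(L[...,2]-.075)<.012)&(abs(L[...,0])<.045)&(abs(L[...,1])<.03)
b=L[m];print("bar",m.sum(),np.median(b,0),b[:,1].min(),b[:,1].max(),np.percentile(b[:,2],[5,50,95]),"slope",np.polyfit(b[:,0],b[:,1],1))
# clear span: look along bar
for x in np.arange(-.075,.08,.01):
    q=L[ok&(abs(L[...,0]-x)<.004)&(L[...,2]>.055)&(abs(L[...,1])<.05)];print(round(x,3),len(q),q[:,1].min().round(4) if len(q) else 0,q[:,1].max().round(4) if len(q) else 0,q[:,2].max().round(4) if len(q) else 0)
m=np.zeros(v.shape,bool);m[322:341,228:246]=1;m&=v<70
d=L[m&ok&(L[...,2]>.04)];ys,xs=np.nonzero(m);print("disc",len(d),xs.mean(),ys.mean(),np.median(d,0),d.min(0),d.max(0))
q=plane(c,[[238,332],[xs.mean(),ys.mean()]],CX,T+CX*.0855)-T;l=np.c_[q@CX,q@CY,q@CZ];print(l,np.linalg.norm(l[:,1:],axis=1),np.arctan2(-l[:,1],l[:,2]))
# posts at height 133
m=ok&(abs(L[...,2]-.018)<.004)&(abs(abs(L[...,0])-.072)<.012)&(abs(L[...,1])<.04)
for sg in(-1,1):
    q=L[m&(np.sign(L[...,0])==sg)];print("post",len(q),q.min(0),q.max(0))
# dial top rim
m=ok&(abs(L[...,0]-.079)<.012)&(L[...,2]>.03)&(L[...,2]<.078)&(abs(L[...,1])<.075)&(v>70)&(v<140)
q=L[m];print("dial",len(q),q.min(0),q.max(0))
E
```

```text
bar 1382 [-0.00325053 -0.00052235  0.0811723 ] -0.00837400679352732 0.00573092436895592 [0.07717983 0.0811723  0.08283568] slope [-0.0032479  -0.00071213]
-0.075 3526 -0.0277 0.0499 0.3105
-0.065 1702 -0.0309 -0.0025 0.2993
-0.055 284 -0.0158 0.0078 0.2905
-0.045 142 -0.0082 0.0057 0.0834
-0.035 136 -0.008 0.0055 0.0841
-0.025 133 -0.0084 0.0056 0.0837
-0.015 133 -0.0082 0.0056 0.0834
-0.005 119 -0.0075 0.0054 0.0833
0.005 125 -0.0082 0.0056 0.0835
0.015 113 -0.0078 0.0054 0.0833
0.025 114 -0.0083 0.0055 0.0834
0.035 110 -0.0079 0.0055 0.0832
0.045 111 -0.0085 0.0052 0.0835
0.055 81 -0.0105 0.0075 0.0828
0.065 0 0 0 0
0.075 751 -0.0461 0.0444 0.0734
disc 127 237.8503937007874 331.93700787401576 [ 0.08418093 -0.04304486  0.07824061] [ 0.08277749 -0.05031108  0.06522428] [ 0.08739278 -0.03751203  0.08516449]
[[ 0.0855     -0.04355376  0.07640634]
 [ 0.0855     -0.04372458  0.07631135]] [0.08794804 0.08795034] [0.51808975 0.52031193]
post 490 [-0.07694424 -0.02706064  0.01424447] [-0.06732435  0.02289489  0.02024993]
post 383 [ 0.06589592 -0.03970385  0.01404515] [0.07804207 0.0392659  0.02199562]
dial 610 [ 0.07562459 -0.06662882  0.03003941] [0.08661031 0.06361834 0.07690621]
```

```bash
echo 'T=T-.0016*CY' >>h.py; python3 - <<'E'
from h import *
from rig import sensors
s=sensors.read_state();print(T)
for z in(.30,.188):print(cmd(s,[T[0],T[1],z],RG))
E
```

```text
[0.54520019 0.27742834 0.115     ]
[-0.1766 -0.1065  0.0709 -0.0002 -0.0005 -0.0024]
[-1.769e-01 -1.064e-01  3.509e-01 -2.000e-04 -5.000e-04 -2.400e-03]
```

Call:
step_arm(commands="-0.177 -0.1065 0.07 0 0 -0.0024 -1;-0.177 -0.1065 0.07 0 0 -0.0024 -1;-0.177 -0.1065 0.2 0 0 -0.0024 -1;-0.177 -0.1065 0.3 0 0 -0.0024 -1;-0.177 -0.1065 0.351 0 0 -0.0024 -1;-0.177 -0.1065 0.351 0 0 -0.0024 -1;-0.177 -0.1065 0.351 0 0 -0.0024 1;-0.177 -0.1065 0.351 0 0 -0.0024 1;-0.177 -0.1065 0.351 0 0 -0.0024 1;-0.177 -0.1065 0.351 0 0 -0.0024 1;-0.177 -0.1065 0.351 0 0 -0.0024 1;-0.177 -0.1065 0.351 0 0 -0.0024 1")

```text
time: 2.9
eef_pos: [0.5461, 0.277, 0.1884]
tcp_rot: [0.296, 3.128, -0.0]
contact_force: [-0.3, 0.5, -0.6]
opening: 0.0002
grip_force: 0.0
```

```bash
python3 - <<'E'
from h import *
from rig import sensors
s=sensors.read_state();print(s["time"],s["eef_pos"]-T,s["contact_force"],s["grip_force"],s["opening"])
p0=s["eef_pos"]
for a in(.1,.2,.3,.4,.5,.51,.53):
    p=p0-.075*np.sin(a)*CY+.075*(np.cos(a)-1)*CZ;print(a,cmd(s,p))
E
```

```text
2.9 [ 0.00093903 -0.00046448  0.07342692] [-0.33281667  0.49186761 -0.55410969] 0.0 0.000159583551304439
0.1 [-0.     -0.0187  0.0009  0.      0.      0.    ]
0.2 [-0.     -0.0373  0.0037  0.      0.      0.    ]
0.3 [-0.     -0.0554  0.0084  0.      0.      0.    ]
0.4 [-0.     -0.073   0.0148  0.      0.      0.    ]
0.5 [-0.     -0.0899  0.023   0.      0.      0.    ]
0.51 [-0.     -0.0915  0.0239  0.      0.      0.    ]
0.53 [-0.     -0.0948  0.0257  0.      0.      0.    ]
```

```bash
python3 - <<'E'
from h import *
from rig import optics
c=optics.read_camera("wrist");np.savez("pics/w2.npz",**{k:np.array(v) for k,v in c.items()});cv2.imwrite("pics/w2.png",c["img"][:,:,::-1])
E
```

```text
(no output)
```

View pics/w2.png

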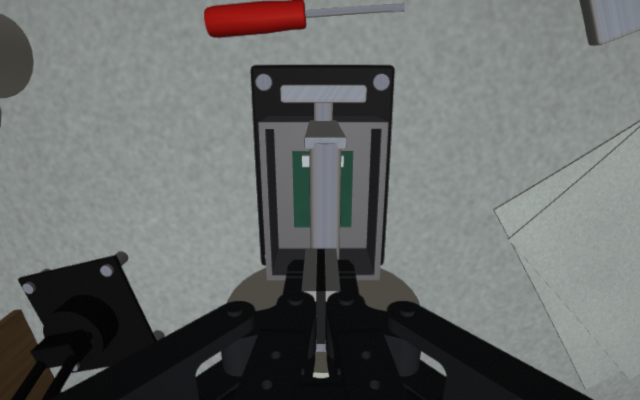

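```bash
python3 - <<'E'
from h import *
from rig import optics,sensors
s=sensors.read_state();print(s["time"],s["opening"],s["grip_force"],s["contact_force"])
c=load("w2");P=cloud(c)-T
for r in range(150,400,15):print(r,[tuple((np.r_[P[r,x]@CX,P[r,x]@CY,P[r,x]@CZ]*1000).round().astype(int)) for x in(290,310,322,335,355)])
cv2.imwrite("pics/c2.png",cv2.convertScaleAbs(cv2.resize(c["img"][230:400,200:440,::-1],None,fx=3.3,fy=3.3,interpolation=cv2.INTER_CUBIC),alpha=2.5))
E
```

```text
2.95 -0.00014861189106506482 0.0 [-0.10901777 -1.4774869  -0.00399885]
150 [(np.int64(-30), np.int64(-25), np.int64(-36)), (np.int64(-49), np.int64(-6), np.int64(78)), (np.int64(-50), np.int64(-1), np.int64(82)), (np.int64(-50), np.int64(4), np.int64(82)), (np.int64(-30), np.int64(24), np.int64(-35))]
165 [(np.int64(-18), np.int64(-25), np.int64(-37)), (np.int64(-42), np.int64(-6), np.int64(77)), (np.int64(-44), np.int64(-1), np.int64(83)), (np.int64(-43), np.int64(5), np.int64(81)), (np.int64(-18), np.int64(25), np.int64(-36))]
180 [(np.int64(-6), np.int64(-25), np.int64(-36)), (np.int64(-36), np.int64(-6), np.int64(78)), (np.int64(-37), np.int64(-1), np.int64(82)), (np.int64(-36), np.int64(5), np.int64(79)), (np.int64(-7), np.int64(25), np.int64(-35))]
195 [(np.int64(6), np.int64(-25), np.int64(-35)), (np.int64(-29), np.int64(-6), np.int64(77)), (np.int64(-30), np.int64(-1), np.int64(81)), (np.int64(-30), np.int64(5), np.int64(82)), (np.int64(6), np.int64(25), np.int64(-35))]
210 [(np.int64(18), np.int64(-26), np.int64(-36)), (np.int64(-22), np.int64(-6), np.int64(77)), (np.int64(-
[... 2180 characters left out ...]
.int64(159))]
360 [(np.int64(-16), np.int64(-9), np.int64(165)), (np.int64(9), np.int64(-5), np.int64(137)), (np.int64(77), np.int64(-1), np.int64(62)), (np.int64(-6), np.int64(2), np.int64(154)), (np.int64(-16), np.int64(6), np.int64(164))]
375 [(np.int64(-16), np.int64(-8), np.int64(169)), (np.int64(9), np.int64(-5), np.int64(144)), (np.int64(80), np.int64(-1), np.int64(71)), (np.int64(0), np.int64(2), np.int64(153)), (np.int64(-16), np.int64(6), np.int64(169))]
390 [(np.int64(-15), np.int64(-8), np.int64(172)), (np.int64(-10), np.int64(-4), np.int64(168)), (np.int64(-9), np.int64(-1), np.int64(167)), (np.int64(-10), np.int64(2), np.int64(168)), (np.int64(-16), np.int64(5), np.int64(174))]
```

View pics/c2.png

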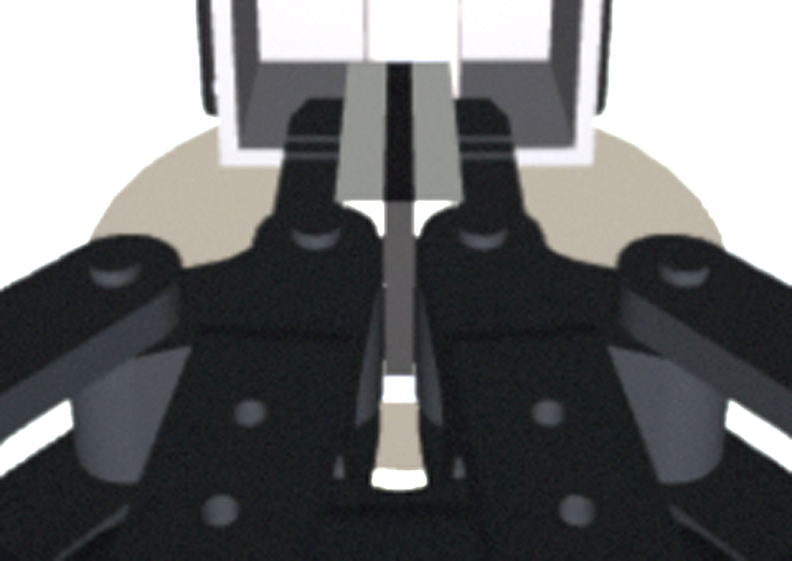

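```bash
python3 - <<'E'
from rig import bot
for k in dir(bot):
    if k[0]!='_':
        v=getattr(bot,k);print(k,v if not callable(v) else '()')
E
python3 - <<'E'
from h import *
c=load("w2");P=cloud(c)-T
for r in range(238,300,3):print(r,[(P[r,x]@np.c_[CX,CY,CZ]*1000).round().astype(int).tolist() for x in(298,308,315,322,329,340)])
E
```

```text
Unreachable ()
tips_ahead 0.017
238 [[42, -20, -35], [42, -12, -36], [-9, -4, 81], [-10, -1, 82], [-10, 2, 81], [42, 14, -35]]
241 [[45, -20, -35], [45, -12, -36], [-7, -4, 80], [-8, -1, 82], [-8, 2, 82], [45, 14, -36]]
244 [[48, -20, -37], [47, -12, -35], [-6, -4, 80], [-6, -1, 81], [-7, 2, 81], [48, 14, -36]]
247 [[50, -20, -35], [51, -12, -36], [-5, -4, 81], [-6, -1, 83], [-5, 2, 82], [50, 14, -36]]
250 [[52, -20, -33], [-10, -7, 94], [-10, -4, 94], [-9, -1, 93], [-9, 2, 93], [52, 14, -32]]
253 [[51, -20, -26], [-9, -7, 97], [-9, -4, 97], [-9, -1, 96], [-9, 2, 96], [52, 14, -27]]
256 [[52, -19, -22], [-10, -7, 100], [-10, -4, 100], [-9, -1, 99], [-9, 2, 99], [52, 14, -22]]
259 [[51, -19, -16], [-9, -7, 101], [-9, -4, 101], [-9, -1, 101], [-10, 2, 102], [52, 13, -16]]
262 [[-5, -11, 97], [-9, -7, 104], [-9, -4, 104], [-10, -1, 105], [-9, 2, 104], [-5, 7, 96]]
265 [[-6, -11, 100], [-9, -7, 107], [-9, -4, 107], [-10, -1, 108], [-9, 2, 107], [-6, 6, 100]]
268 [[-6, -11, 103], [-9, -6, 109], [-10, -4, 110], [-10, -1, 109], [-10, 2, 110], [-6, 6, 102]]
271 [[-6, -11, 105], [-10, -6, 112
[... 235 characters left out ...]
 117], [-6, 6, 109]]
280 [[-6, -10, 113], [-10, -6, 119], [-9, -4, 118], [-10, -1, 119], [-10, 1, 119], [-5, 6, 111]]
283 [[-6, -10, 114], [-10, -6, 120], [-10, -4, 120], [-10, -1, 121], [-10, 1, 121], [-6, 6, 115]]
286 [[-5, -10, 115], [-10, -6, 124], [-10, -4, 123], [-9, -1, 122], [-10, 1, 123], [-6, 5, 116]]
289 [[-6, -10, 118], [-10, -6, 125], [-10, -4, 125], [-10, -1, 125], [-10, 1, 124], [-6, 5, 118]]
292 [[-10, -9, 127], [-10, -6, 126], [-9, -4, 125], [-9, -1, 125], [-10, 1, 126], [-11, 5, 128]]
295 [[-12, -9, 133], [-11, -6, 130], [-8, -4, 126], [-7, -1, 125], [-8, 1, 125], [-13, 5, 133]]
298 [[-12, -9, 134], [-10, -6, 131], [-7, -4, 126], [-7, -1, 126], [-10, 1, 131], [-12, 5, 133]]
```

The fingers closed in empty air. The depth image puts the fingertips about 10 mm above the bar, so they are about 36 mm farther back than the stated 17 mm ahead of the TCP. I'll use the measured value: open, go 34 mm lower, and close again.

Call:
step_arm(commands="0 0 0 0 0 0 -1;0 0 0 0 0 0 -1;0 0 0 0 0 0 -1;0 0 0 0 0 0 -1;0 0 0.04 0 0 0 -1;0 0 0.085 0 0 0 -1;0 0 0.085 0 0 0 -1;0 0 0.085 0 0 0 1;0 0 0.085 0 0 0 1;0 0 0.085 0 0 0 1;0 0 0.085 0 0 0 1;0 0 0.085 0 0 0 1")

```text
time: 4.45
eef_pos: [0.5463, 0.2772, 0.1549]
tcp_rot: [0.296, 3.127, 0.001]
contact_force: [-0.5, -0.8, 6.2]
opening: 0.012
grip_force: 58.4
```

```bash
python3 - <<'E'
from h import *
from rig import optics,sensors
s=sensors.read_state();print(s["time"],s["eef_pos"]-T,s["opening"],s["grip_force"],s["contact_force"])
c=optics.read_camera("wrist");P=cloud(c)-T;L=P@np.c_[CX,CY,CZ]
m=(c["depth"]>0)&(abs(L[...,2]-.075)<.012)&(L[...,0]>-.047)&(L[...,0]<-.015)&(abs(L[...,1])<.03);b=L[m];print(len(b),b.min(0),b.max(0))
E
```

```text
4.45 [ 0.00111703 -0.00026879  0.03989648] 0.012003409458893695 58.36460888385773 [-0.52857108 -0.83580448  6.23263299]
3281 [-0.04699175 -0.00848008  0.07488021] [-0.01500605  0.00554648  0.08392395]
```

Call:
step_arm(commands="0 -0.009 0.0002 0 0 0 1;0 -0.0187 0.001 0 0 0 1;0 -0.028 0.002 0 0 0 1;0 -0.0373 0.0037 0 0 0 1;0 -0.0465 0.006 0 0 0 1;0 -0.0554 0.0084 0 0 0 1;0 -0.0643 0.0115 0 0 0 1;0 -0.073 0.0148 0 0 0 1;0 -0.0815 0.0187 0 0 0 1;0 -0.0907 0.0235 0 0 0 1;0 -0.0907 0.0235 0 0 0 1;0 -0.0907 0.0235 0 0 0 1")

```text
time: 6.0
eef_pos: [0.5402, 0.242, 0.1452]
tcp_rot: [0.297, 3.126, 0.002]
contact_force: [4.2, 5.4, -2.6]
opening: 0.0123
grip_force: 61.3
```

```bash
cat >>h.py <<'E'
def bar(c):
    L=(cloud(c)-T)@np.c_[CX,CY,CZ];g=c["img"].astype(int)
    m=(c["depth"]>0)&(L[...,0]>-.045)&(L[...,0]<-.015)&(abs(np.hypot(L[...,1]+.001,L[...,2])-.077)<.008)&(abs(L[...,1])<.07)
    return m,L
E
cat >meas.py <<'E'
from h import *
from rig import optics,sensors
import sys
s=sensors.read_state();d=s["eef_pos"]-T;print(s["time"],d@CX,d@CY,d[2],s["opening"],s["grip_force"],s["contact_force"])
c=optics.read_camera("wrist");np.savez(f"pics/{sys.argv[1]}.npz",**{k:np.array(v) for k,v in c.items()});cv2.imwrite(f"pics/{sys.argv[1]}.png",c["img"][:,:,::-1])
m,L=bar(c);b=L[m];print(len(b),b.min(0),b.max(0))
E
python3 meas.py w4
```

```text
6.0 0.0017677540345448163 -0.03574647998089646 0.030162282482708233 0.012337882455653777 61.262245774269104 [ 4.24885286  5.43329903 -2.56964192]
3058 [-0.04497707 -0.04418306  0.06536664] [-0.01500294 -0.03022883  0.07407351]
```

Call:
step_arm(commands="0 0 0 0 0 0 -0.5;0 0 0 0 0 0 -0.5;0 0 0 0 0 0 -0.5;0 0 0 0 0 0 -0.5;0 0 -0.1 0 0 0 -0.5;0 0 -0.25 0 0 0 -0.5;0 0 -0.4 0 0 0 -0.5;0.08 0 -0.45 0 0 0 -0.5;0.18 0 -0.5 0 0 0 -0.5;0.18 0 -0.5 0 0 0 -0.5;0.18 0 -0.5 0 0 0 -0.5")

```text
time: 7.42
eef_pos: [0.4688, 0.2549, 0.345]
tcp_rot: [0.296, 3.127, 0.0]
contact_force: [-0.5, 0.2, -1.1]
opening: 0.0639
grip_force: 0.0
```

```bash
python3 meas.py w5; python3 - <<'E'
from h import *
from rig import optics
c=optics.read_camera("scene");np.savez("pics/scene5.npz",**{k:np.array(v) for k,v in c.items()})
w=load("w5")
A=np.vstack([cv2.resize(w["img"][150:400,150:470],(800,625))[:300] if 0 else cv2.resize(c["img"][185:260,420:500],(640,600),interpolation=cv2.INTER_CUBIC)])
cv2.imwrite("pics/c5.png",A[:,:,::-1])
E
```

```text
7.425 -0.07085020544460728 -0.0364607730444523 0.2300181242729733 0.06386346971620632 0.0 [-0.49656625  0.15255849 -1.0701482 ]
443 [-0.04498578 -0.04414324  0.06560543] [-0.01501541 -0.03057097  0.07446469]
```

View pics/c5.png

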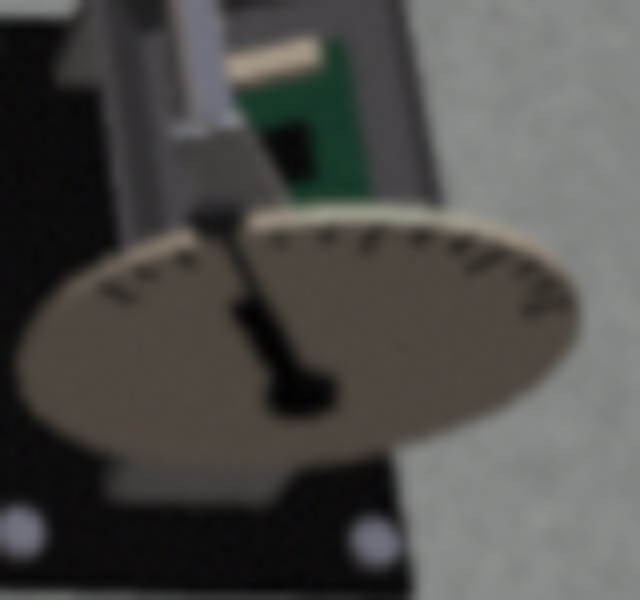

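View pics/w5.png

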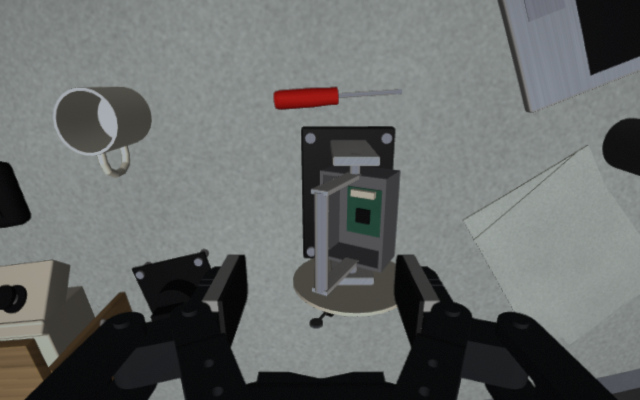

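```bash
python3 - <<'E'
from h import *
from scipy.optimize import least_squares
for n,(u,w) in dict(w1=(238,332),w5=(316,323)).items():
    c=load(n);P=cloud(c);L=(P-T)@np.c_[CX,CY,CZ];v=c["img"].max(2).astype(int);ok=c["depth"]>0
    m=np.zeros(v.shape,bool);m[w-10:w+10,u-9:u+10]=1;m&=ok&(v<75)&(L[...,2]>.055)&(abs(L[...,0]-.085)<.006)
    nb,lab,st,ce=cv2.connectedComponentsWithStats(m.astype(np.uint8));i=1+st[1:,4].argmax();k=lab==i
    ctr=np.array([[ (L[k][:,1].min()+L[k][:,1].max())/2,(L[k][:,2].min()+L[k][:,2].max())/2]])[0]
    q=(plane(c,[ce[i]],CX,T+CX*.0855)-T)@np.c_[CX,CY,CZ]
    # axle from dial rim points fit with known radius 72 (upper rim: points on the x=77..81 edge)
    d=L[ok&(L[...,0]>.070)&(L[...,0]<.086)&(v>75)&(abs(np.hypot(L[...,1],L[...,2])-.072)<.003)][:,1:]
    f=least_squares(lambda p:np.hypot(d[:,0]-p[0],d[:,1]-p[1])-.072,[0,0],loss="soft_l1",f_scale=.001)
    pp=L[ok&(abs(L[...,2]-.018)<.003)&(abs(L[...,0]+.072)<.006)&(abs(L[...,1])<.04)]
    mb=ok&(L[...,0]>-.045)&(L[...,0]<.04)&(v>60)&(L[...,2]>.055)&(L[...,2]<.09)&(abs(L[...,1])<.055);b=L[mb][:,1:]
    fb=least_squares(lambda p:np.hypot(b[:,0]-p[0],b[:,1]-p[1])-.007,[np.median(b[:,0]),np.median(b[:,1])-.006],loss="soft_l1",f_scale=.001)
    print(n,"disc",ctr,q,"axle",f.x,len(d),"post y",(pp[:,1].min()+pp[:,1].max())/2,"bar",fb.x,len(b))
    for a in(f.x,np.array([(pp[:,1].min()+pp[:,1].max())/2,.001])):
        e=q[0,1:]-a;g=fb.x-a;print("  needle",np.arctan2(-e[0],e[1]),np.hypot(*e),"tub",np.arctan2(-g[0],g[1]),np.hypot(*g))
c=load("scene5")
f=lambda x,y:(420+(x+.5)/8-.5,185+(y+.5)/8-.5)
h,t,pt=f(300,395),f(218,218),f(245,308)
A=(plane(c,[t],CX,T+CX*.0855)-T)@np.c_[CX,CY,CZ];B=(plane(c,[pt],CX,T+CX*.090)-T)@np.c_[CX,CY,CZ];H=(plane(c,[h],CX,T+CX*.092)-T)@np.c_[CX,CY,CZ]
print(A,B,H);[print(np.arctan2(-(X-H)[0,1],(X-H)[0,2])) for X in(A,B)]
E
```

```text
w1 disc [-0.04173584  0.07457724] [[ 0.0855     -0.04192823  0.07580188]] axle [-9.80635155e-05 -1.91572582e-04] 643 post y -0.0004828731890816288 bar [0.00014219 0.07524514] 1304
  needle 0.5031843176013493 0.08674541413941073 tub -0.0031847777009248518 0.07543709945750413
  needle 0.5059613845768396 0.08551630298061098 tub -0.008418663585153634 0.0742477754025734
w5 disc [-0.04092413  0.07369245] [[ 0.0855     -0.0415823   0.07519579]] axle [ 0.00013935 -0.00029468] 535 post y -0.00011578755318594411 bar [-0.03724742  0.06545209] 1118
  needle 0.5048942053650645 0.08625257597400311 tub 0.5170475806773904 0.07563338295409101
  needle 0.5096349838318986 0.08499697656397294 tub 0.5226697498467442 0.07438299385239051
[[ 0.0855     -0.04043302  0.07752496]] [[ 0.09       -0.02395431  0.0406517 ]] [[ 0.092       0.00274408 -0.00272541]]
0.49360669594618983
0.5517348072586076
```

```bash
python3 - <<'E'
from h import *
for n,a in(("w1",0),("w5",.51)):
    c=load(n);L=(cloud(c)-T)@np.c_[CX,CY,CZ];ok=c["depth"]>0
    y=L[...,1]*np.cos(a)+L[...,2]*np.sin(a);z=-L[...,1]*np.sin(a)+L[...,2]*np.cos(a)
    m=ok&(abs(L[...,0])<.045)&(abs(y)<.034)&(z>-.045)&(z<-.03);q=np.c_[L[m][:,0],y[m],z[m]]
    for i in range(4):
        p=np.linalg.lstsq(np.c_[q[:,:2],np.ones(len(q))],q[:,2],rcond=None)[0];r=q[:,2]-q[:,:2]@p[:2]-p[2];q=q[abs(r)<max(.0015,2*r.std())] if i<3 else q
    print(n,"floor",len(q),a+np.arctan(p[1]),p,r.std())
s5=load("scene5");s0=load("scene0")
for c in(s5,s0):
    g=c["img"].max(2)[185:260,420:500];print()
    m=(g<28).astype(np.uint8);
    print("\n".join("".join("#" if g[i,j]<25 else "+" if g[i,j]<40 else "." for j in range(18,62)) for i in range(22,56)))
E
```

```text
w1 floor 1408 -0.007627494672935228 [ 0.00026016 -0.00762764 -0.03565831] 0.0007013573268361077
w5 floor 1181 0.5526500986469113 [-0.00570317  0.04267598 -0.03378043] 0.0023587798058875603

..................+++.......................
............................................
............................................
............................................
.......++++.................................
......+++#++................................
.......++#+.................................
.........++.................................
............................................
............................................
............................................
............................................
............................................
............................................
.............+..............................
............+#+.............................
...........+###+............................
...........+####............................
............+###+...........................
.............####...........................
..........
[... 1450 characters left out ...]
.....####................
.......................+###+................
......................+###+.................
......................####..................
.....................+###+..................
..................+++###+...................
..................+#####....................
................+######+....................
................#######+....................
...............+#######+....................
................#######+....................
................+####++.....................
............................................
............................................
............................................
............................................
```

```bash
python3 - <<'E'
from h import *
s5=load("scene5");s0=load("scene0");B=np.c_[CX,CY,CZ]
for nm,c,r0,r1,lo,hi in(("s5",s5,38,46,8,22),("s0",s0,38,44,19,34)):
    g=c["img"].astype(float).max(2)[185:260,420:500];pts=[]
    for r in range(r0,r1):
        w=np.clip(55-g[r,18+lo:18+hi],0,None);pts.append((420+18+lo+(w*np.arange(hi-lo)).sum()/w.sum(),185+r))
    q=((plane(c,pts,CX,T+CX*.09)-T)@B)[:,1:]
    p=np.polyfit(q[:,1],q[:,0],1);print(nm,"pointer dir",-np.arctan(p[0]),"offset y at z=0",p[1])
    # disc centroid
    g2=g[24:32,20:34];w=np.clip(45-g2,0,None);v,u=np.mgrid[24:32,20:34];d=[(420+(w*u).sum()/w.sum(),185+(w*v).sum()/w.sum())]
    q=((plane(c,d,CX,T+CX*.0855)-T)@B)[0];print(" disc",d,q,np.hypot(*q[1:]),np.arctan2(-q[1],q[2]))
c=load("w5");L=(cloud(c)-T)@B;g=c["img"].astype(int)
for n,a in(("w1",0),("w5",.51)):
    c=load(n);L=(cloud(c)-T)@B;g=c["img"].astype(int);m=(c["depth"]>0)&(g[...,1]>g[...,0]*1.3)&(g[...,1]>g[...,2]*1.15)&(abs(L[...,0])<.045)&(abs(L[...,1])<.06)&(L[...,2]<.02)
    m=cv2.erode(m.astype(np.uint8),np.ones((3,3)))>0
    y=L[...,1]*np.cos(a)+L[...,2]*np.sin(a);z=-L[...,1]*np.sin(a)+L[...,2]*np.cos(a);q=np.c_[L[m][:,0],y[m],z[m]]
    q=q[abs(q[:,2]-np.median(q[:,2]))<.006];p=np.linalg.lstsq(np.c_[q[:,:2],np.ones(len(q))],q[:,2],rcond=None)[0];r=q[:,2]-q[:,:2]@p[:2]-p[2]
    print(n,"pcb",len(q),a+np.arctan(p[1]),p,r.std(),np.ptp(q[:,1]))
E
```

```text
s5 pointer dir 0.5082618016956111 offset y at z=0 0.00014136634051969713
 disc [(np.float64(446.74609375), np.float64(212.49609375))] [ 0.0855     -0.03982879  0.07487609] 0.08481014790317422 0.488863689541047
s0 pointer dir 2.3904650984608643e-05 offset y at z=0 0.005290939127498586
 disc [(np.float64(446.78115501519756), np.float64(211.97872340425533))] [ 0.0855     -0.04031553  0.0768805 ] 0.08680986919147304 0.4829704201294336
w1 pcb 499 -0.012650062974798206 [-0.00079692 -0.01265074 -0.02960614] 0.0007684816514849214 0.023343527078926004
w5 pcb 777 0.5170535520172048 [-0.00048337  0.00705367 -0.02963491] 0.0007152787188478498 0.041456969275684125
```

```bash
cat >>h.py <<'E'
YL=np.radians(-2.83);LX=np.array([np.cos(YL),np.sin(YL),0]);LY=np.array([-LX[1],LX[0],0])
N=-np.sin(np.radians(40))*LX+np.cos(np.radians(40))*CZ
PL=np.array([.583,-.229,.09]);RP=rotm(-np.cos(np.radians(40))*LX-np.sin(np.radians(40))*CZ,-N)
E
python3 - <<'E'
from h import *
from rig import sensors
s=sensors.read_state();print(RP.round(2),s["joint_positions"].round(2))
print(cmd(s,[.46,0,.345],RP),cmd(s,[.46,-.13,.33],RP),cmd(s,PL+.13*N,RP),PL+.13*N)
t=load("top0");print(plane(t,[[312,143]],CZ,[0,0,.01]))
E
```

```text
[[-0.77  0.05  0.64]
 [ 0.04  1.   -0.03]
 [-0.64 -0.   -0.77]] [ 0.44  0.2   1.69 -0.    1.25 -0.94]
[-0.0976 -0.6296 -0.0012 -0.0314 -0.444  -0.0853] [-0.1588 -0.9488  0.0364 -0.0314 -0.444  -0.0853] [-0.3007 -1.1629  0.3875 -0.0314 -0.444  -0.0853] [ 0.49953952 -0.2248743   0.18958578]
[[6.64320433e-01 2.18987272e-05 1.00000000e-02]]
```

Call:
step_arm(commands="-0.1 -0.15 -0.05 0 0 0 1;-0.1 -0.3 -0.05 -0.01 -0.1 -0.02 1;-0.13 -0.45 0 -0.02 -0.2 -0.05 1;-0.15 -0.6 0 -0.03 -0.3 -0.08 1;-0.16 -0.75 0.03 -0.031 -0.4 -0.085 1;-0.16 -0.9 0.03 -0.031 -0.444 -0.085 1;-0.16 -0.95 0.036 -0.031 -0.444 -0.085 1;-0.16 -0.99 0.036 -0.031 -0.444 -0.085 1;-0.16 -0.99 0.036 -0.031 -0.444 -0.085 1;-0.16 -0.99 0.036 -0.031 -0.444 -0.085 1")

```text
time: 8.78
eef_pos: [0.4564, -0.1501, 0.3302]
tcp_rot: [0.068, 2.443, -0.025]
contact_force: [0.7, -0.4, 0.4]
opening: 0.0001
grip_force: 0.0
```

```bash
python3 - <<'E'
from h import *
from rig import sensors
s=sensors.read_state();print(s["joint_positions"].round(2),cmd(s,PL+.13*N,RP),PL+.13*N)
E
```

```text
[-0.7  -0.17  2.34  0.85  0.54 -2.87] [ 0.1355 -0.1805  0.3451 -0.0028  0.     -0.0031] [ 0.49953952 -0.2248743   0.18958578]
```

Call:
step_arm(commands="0 0 0 0 0 0.12 1;0 0 0 0 0 0.24 1;0 0 0 0 0 0.36 1;0 0 0 0 0 0.48 1;0 0 0 0 0 0.6 1;0.03 -0.05 0.08 0 0 0.72 1;0.06 -0.1 0.16 0 0 0.84 1;0.1 -0.14 0.25 0 0 0.95 1;0.135 -0.18 0.33 0 0 0.99 1;0.135 -0.18 0.345 0 0 0.99 1;0.135 -0.18 0.345 0 0 0.99 1")

```text
time: 10.15
eef_pos: [0.501, -0.2192, 0.1901]
tcp_rot: [1.839, 1.781, 0.638]
contact_force: [-1.4, -0.2, -0.4]
opening: -0.0001
grip_force: 0.0
```

```bash
echo 'RP2=np.c_[RP[:,1],-RP[:,0],RP[:,2]]' >>h.py; python3 - <<'E'
from h import *
from rig import sensors,optics
s=sensors.read_state();print(s["joint_positions"].round(2),s["contact_force"])
c=optics.read_camera("wrist");np.savez("pics/w6.npz",**{k:np.array(v) for k,v in c.items()});cv2.imwrite("pics/w6.png",c["img"][:,:,::-1])
print(proj(c,PL))
L=(cloud(c)-[.5801,-.2299,0])@np.c_[LX,LY,CZ];v=c["img"].max(2);ok=c["depth"]>0
m=ok&(v<60)&(abs(L[...,0])<.035)&(abs(L[...,1])<.035)&(abs(L[...,2]-.09)<.03)
print(m.sum(),np.median(L[m],0),L[m].min(0),L[m].max(0))
p=np.linalg.lstsq(np.c_[L[m][:,:2],np.ones(m.sum())],L[m][:,2],rcond=None)[0];print(p)
for nm,P in(("rp2",PL+.041*N),):print(cmd(s,P,RP2))
E
```

```text
[-0.78  0.25  2.41  1.73  0.45 -2.37] [-1.36764553 -0.23474207 -0.37075996]
[[318.69777618 187.77771505]]
1717 [0.00227908 0.00301879 0.08778709] [-0.01303111 -0.01723741  0.06096321] [0.02920075 0.01940752 0.10127294]
[ 0.2590868  -0.41219265  0.0868828 ]
[-0.0146 -0.0033  0.2216 -0.0003 -0.0012  0.0107]
```

View pics/w6.png

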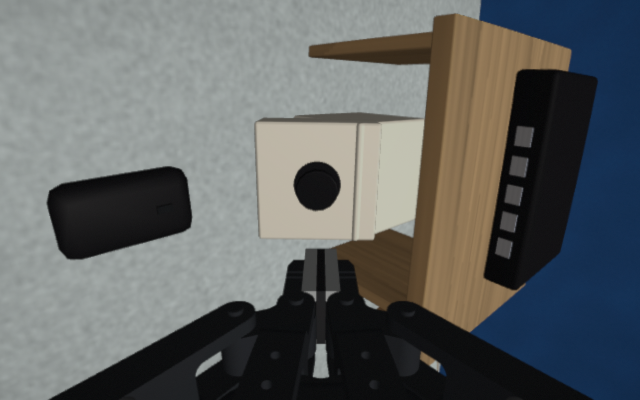

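Call:
step_arm(commands="-0.0146 -0.0033 0.1 0 0 0.01 1;-0.0146 -0.0033 0.2 0 0 0.01 1;-0.0146 -0.0033 0.28 0 0 0.01 1;-0.0146 -0.0033 0.33 0 0 0.01 1;-0.0146 -0.0033 0.35 0 0 0.01 1;-0.0146 -0.0033 0.35 0 0 0.01 1")

```text
time: 10.95
eef_pos: [0.5899, -0.2302, 0.0833]
tcp_rot: [1.853, 1.766, 0.644]
contact_force: [-0.1, 0.0, 0.9]
opening: 0.0001
grip_force: 0.0
```

```bash
cat >st.py <<'E'
from h import *
from rig import sensors
s=sensors.read_state();d=s["eef_pos"]-PL
print("axis",d@N,"lat",d-N*(d@N),"f.N",s["contact_force"]@N,s["contact_force"],s["joint_positions"].round(2),cmd(s,PL-.019*N,RP2))
E
python3 st.py
```

```text
axis -0.009630196105802938 lat [ 0.00073475 -0.00092164  0.00065396] f.N 0.749514400792478 [-0.09165914  0.01350176  0.90104485] [-0.64  0.58  2.31  2.31  0.51 -2.85] [ 0.0022 -0.0026  0.0234  0.001  -0.0002  0.0006]
```

Call:
step_arm(commands="0.002 -0.002 0 0 0 0.08 1;0.002 -0.002 0 0 0 0.15 1;0.002 -0.002 0.01 0 0 0.15 1;0.002 -0.002 0.02 0 0 0.15 1;0.002 -0.002 0.03 0 0 0.15 1;0.002 -0.002 0.03 0 0 0.15 1")

```text
time: 11.7
eef_pos: [0.5974, -0.2304, 0.0728]
tcp_rot: [2.079, 1.56, 0.73]
contact_force: [-1.2, -1.0, 7.6]
opening: 0.0002
grip_force: 2.6
```

```bash
python3 st.py
```

```text
axis -0.022505887574110154 lat [-3.59841846e-05 -6.46632661e-04 -3.36837669e-06] f.N 6.578793858200869 [-1.18525368 -1.01572891  7.63675273] [-0.63  0.61  2.3   2.35  0.52 -2.65] [ 0.0016 -0.0003 -0.0088  0.0011  0.     -0.1491]
```

Call:
step_arm(commands="0 0 0.006 0 0 0 1;0 0 0.012 0 0 0 1;0 0 0.012 0 0 0 1")

```text
time: 12.08
eef_pos: [0.5993, -0.2304, 0.0705]
tcp_rot: [2.08, 1.558, 0.73]
contact_force: [-32.4, 1.1, 46.4]
opening: 0.0001
grip_force: 28.3
```

```bash
python3 st.py
```

```text
axis -0.02547458248782051 lat [-3.17367588e-05 -5.83232303e-04 -2.43530075e-06] f.N 56.42415232495594 [-32.43643896   1.14902869  46.4246868 ] [-0.63  0.61  2.3   2.36  0.52 -2.66] [ 0.0014 -0.0003 -0.0162  0.0017  0.0005 -0.1497]
```

Call:
step_arm(commands="0 0 -0.02 0 0 0 1;0 0 -0.08 0 0 0 1;0 0 -0.2 0 0 0 1;0 0 -0.33 0 0 0 1;0 0 -0.38 0 0 0 1;0 0 -0.38 0 0 0 1")

```text
time: 12.82
eef_pos: [0.502, -0.2261, 0.1865]
tcp_rot: [2.079, 1.558, 0.728]
contact_force: [0.5, -0.5, -0.5]
opening: -0.0002
grip_force: 0.0
```

```bash
python3 - <<'E'
from h import *
from rig import sensors,optics
s=sensors.read_state();print(s["joint_positions"].round(2),s["eef_pos"])
c=optics.read_camera("wrist");L=(cloud(c)-[.5801,-.2299,0])@np.c_[LX,LY,CZ];v=c["img"].max(2);u,w=proj(c,PL)[0].astype(int)
d=(cloud(c)[w-6:w+7,u-6:u+7]-PL)@N;print("head height along axis",np.median(d))
print(cmd(s,[.46,-.15,.345],RP2),cmd(s,[.46,-.13,.345],RG))
E
```

```text
[-0.79  0.27  2.41  1.75  0.46 -2.15] [ 0.50204202 -0.22609902  0.18649348]
head height along axis 0.0019925168620552585
[ 0.218   0.1207 -0.3771  0.0016  0.0011 -0.149 ] [ 0.2661  0.1072 -0.3788  0.4121  0.2829 -1.0129]
```

```bash
python3 - <<'E'
from h import *
from rig import sensors
s=sensors.read_state();RV=RG@R.from_euler("z",95,degrees=True).as_matrix()
print(cmd(s,[.46,-.13,.36],RP2),cmd(s,[.46,-.13,.36],RV))
E
```

```text
[ 0.2718  0.1309 -0.4095  0.0011  0.0007 -0.1494] [ 0.2718  0.1309 -0.4095  0.4339 -0.101  -0.0054]
```

Call:
step_arm(commands="0.05 0.03 -0.1 0 0 0 1;0.11 0.05 -0.18 0 0 0 1;0.17 0.08 -0.27 0.05 -0.01 0 1;0.22 0.1 -0.35 0.15 -0.035 0 1;0.272 0.131 -0.41 0.25 -0.06 0 1;0.272 0.131 -0.41 0.35 -0.08 -0.005 1;0.272 0.131 -0.41 0.434 -0.101 -0.005 1;0.272 0.131 -0.41 0.434 -0.101 -0.005 1;0.272 0.131 -0.41 0.434 -0.101 -0.005 1")

```text
time: 14.0
eef_pos: [0.462, -0.1282, 0.3593]
tcp_rot: [-2.497, -1.895, 0.004]
contact_force: [0.5, -0.4, -1.0]
opening: 0.0001
grip_force: 0.0
```

```bash
python3 - <<'E'
from h import *
from rig import sensors
s=sensors.read_state();a=.51
print(s["joint_positions"].round(2),cmd(s,[.47,.1,.36],RG),cmd(s,[.47,.245,.345],RG))
E
```

```text
[-0.33  0.11  1.77  0.    1.27 -0.06] [ 0.5548 -0.1342  0.     -0.0024 -0.0044 -1.0535] [ 0.9039 -0.2315  0.0388 -0.0024 -0.0044 -1.0535]
```

Back to a vertical tool. Next I return over the tub while turning, with the gripper opening.

Call:
step_arm(commands="0.1 -0.03 0 0 0 -0.11 1;0.2 -0.05 0 0 0 -0.22 1;0.3 -0.08 0 0 0 -0.33 1;0.4 -0.1 0 0 0 -0.44 1;0.5 -0.13 0 0 0 -0.55 1;0.62 -0.16 0 0 0 -0.66 -0.5;0.75 -0.19 0.02 0 0 -0.77 -0.5;0.85 -0.22 0.038 0 0 -0.88 -0.5;0.904 -0.2315 0.038 0 0 -0.99 -0.5;0.904 -0.2315 0.038 0 0 -0.999 -0.5;0.904 -0.2315 0.038 0 0 -0.999 -0.5")

```text
time: 15.38
eef_pos: [0.469, 0.2438, 0.3444]
tcp_rot: [-0.436, -3.107, -0.002]
contact_force: [-0.0, -0.8, -0.3]
opening: 0.0643
grip_force: 0.0
```

```bash
python3 - <<'E'
from h import *
from rig import sensors
s=sensors.read_state();a=.51;p=T-.036*CY
p[2]=.1452
print(s["joint_positions"].round(2),s["opening"],cmd(s,p+[0,0,.15],RG),cmd(s,p,RG))
E
python3 meas.py w8
```

```text
[ 0.42  0.2   1.7   0.    1.25 -0.87] 0.06425533142215577 [-0.1686  0.0434  0.1223  0.0007 -0.0026 -0.0574] [-0.1701  0.0431  0.4973  0.0007 -0.0026 -0.0574]
15.375 -0.06852432865768417 -0.04729480215403391 0.22939595084852693 0.06425533142215577 0.0 [-0.04906097 -0.81390244 -0.27777236]
439 [-0.04495134 -0.04424776  0.06595363] [-0.0150599  -0.03034226  0.07442696]
```

Call:
step_arm(commands="-0.08 0.02 0.1 0 0 -0.057 -0.5;-0.17 0.043 0.12 0 0 -0.057 -0.5;-0.17 0.043 0.12 0 0 -0.057 -0.5;-0.17 0.043 0.25 0 0 -0.057 -0.5;-0.17 0.043 0.38 0 0 -0.057 -0.5;-0.17 0.043 0.46 0 0 -0.057 -0.5;-0.17 0.043 0.497 0 0 -0.057 -0.5;-0.17 0.043 0.497 0 0 -0.057 -0.5;-0.17 0.043 0.497 0 0 -0.057 1;-0.17 0.043 0.497 0 0 -0.057 1;-0.17 0.043 0.497 0 0 -0.057 1;-0.17 0.043 0.497 0 0 -0.057 1")

```text
time: 16.92
eef_pos: [0.5397, 0.2418, 0.1474]
tcp_rot: [-0.296, -3.127, -0.004]
contact_force: [-1.2, -1.1, 8.3]
opening: 0.012
grip_force: 58.4
```

```bash
python3 - <<'E'
from h import *
from rig import sensors
s=sensors.read_state();p0=s["eef_pos"];d=p0-T;A=.513
print(d@CX,d@CY,d[2],s["opening"],s["grip_force"],s["contact_force"])
for a in(.45,.4,.35,.3,.25,.2,.15,.1,.05,0):
    print(a,cmd(s,p0+.075*(np.sin(A)-np.sin(a))*CY+.075*(np.cos(a)-np.cos(A))*CZ)[:3])
E
```

```text
0.0012758519504110334 -0.03598888152672406 0.032443198062332465 0.012003138531506927 58.380714654922485 [-1.18618046 -1.14928473  8.28013937]
0.45 [ 0.      0.0105 -0.0054]
0.4 [ 0.      0.019  -0.0093]
0.35 [ 0.      0.0278 -0.0127]
0.3 [ 0.      0.0366 -0.0157]
0.25 [ 0.      0.0457 -0.0182]
0.2 [ 0.      0.0548 -0.0203]
0.15 [ 0.      0.0641 -0.0219]
0.1 [ 0.      0.0734 -0.023 ]
0.05 [ 0.      0.0827 -0.0237]
0 [ 0.      0.0921 -0.0239]
```

Call:
step_arm(commands="0 0.0105 -0.0054 0 0 0 1;0 0.019 -0.0093 0 0 0 1;0 0.0278 -0.0127 0 0 0 1;0 0.0366 -0.0157 0 0 0 1;0 0.0457 -0.0182 0 0 0 1;0 0.0548 -0.0203 0 0 0 1;0 0.0641 -0.0219 0 0 0 1;0 0.0734 -0.023 0 0 0 1;0 0.0827 -0.0237 0 0 0 1;0 0.091 -0.0239 0 0 0 1;0 0.091 -0.0239 0 0 0 1;0 0.091 -0.0239 0 0 0 1")

```text
time: 18.42
eef_pos: [0.5464, 0.2772, 0.1572]
tcp_rot: [-0.295, -3.127, -0.003]
contact_force: [-1.5, -4.5, 11.2]
opening: 0.0122
grip_force: 63.5
```

Call:
step_arm(commands="0 0 0 0 0 0 -0.5;0 0 0 0 0 0 -0.5;0 0 0 0 0 0 -0.5;0 0 0 0 0 0 -0.5;0 0 -0.1 0 0 0 -0.5;0 0 -0.25 0 0 0 -0.5;0 0 -0.4 0 0 0 -0.5;0.08 0 -0.45 0 0 0 -0.5;0.18 0 -0.5 0 0 0 -0.5;0.18 0 -0.5 0 0 0 -0.5;0.18 0 -0.5 0 0 0 -0.5")

```text
time: 19.8
eef_pos: [0.4758, 0.2906, 0.3562]
tcp_rot: [-0.295, -3.127, -0.003]
contact_force: [0.2, 0.9, 0.1]
opening: 0.0642
grip_force: 0.0
```

```bash
python3 meas.py w9; python3 - <<'E'
from h import *
from scipy.optimize import least_squares
c=load("w9");L=(cloud(c)-T)@np.c_[CX,CY,CZ];v=c["img"].max(2).astype(int);ok=c["depth"]>0
d=L[ok&(L[...,0]>.070)&(L[...,0]<.086)&(v>75)&(abs(np.hypot(L[...,1],L[...,2])-.072)<.003)][:,1:]
f=least_squares(lambda p:np.hypot(d[:,0]-p[0],d[:,1]-p[1])-.072,[0,0],loss="soft_l1",f_scale=.001)
b=L[ok&(L[...,0]>-.045)&(L[...,0]<.04)&(v>60)&(L[...,2]>.055)&(L[...,2]<.09)&(abs(L[...,1])<.055)][:,1:]
fb=least_squares(lambda p:np.hypot(b[:,0]-p[0],b[:,1]-p[1])-.007,[np.median(b[:,0]),np.median(b[:,1])-.006],loss="soft_l1",f_scale=.001)
g=fb.x-f.x;print("tub",np.arctan2(-g[0],g[1]),f.x)
E
```

```text
19.8 -0.07062693704649795 -5.158718928412639e-05 0.24121868081263964 0.06420335350342558 0.0 [0.23135185 0.86885984 0.09079661]
441 [-0.04484416 -0.00847199  0.07480316] [-0.01502236  0.00517215  0.08372782]
tub 0.016885131431540523 [-0.00019541 -0.00023423]
```

View pics/w9.png

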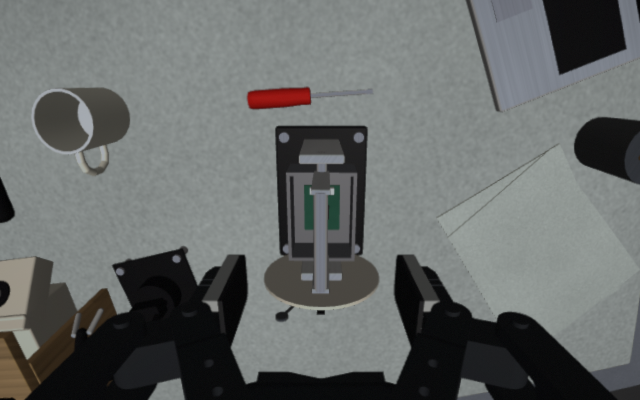

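The tub is level (about 0.02 rad) and released. The needle disc at (281,317), the mug and the screwdriver look undisturbed.

```bash
python3 -c "
from rig import job
print(job.hand_in())"
```

```text
the job is handed in; nothing more can be done
None
```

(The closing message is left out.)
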